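# Rock the covers on the surface plate and weigh down the warped corner

### The arm

A 6-joint arm with a two-finger parallel gripper is mounted at the origin on the work surface. World frame = base frame: x ahead of the robot, y to its left, z up, the work surface at z = 0. Lengths are in m, angles in rad, forces in N, time in s.
With the tool pointing down it reaches from about 0.35 to 0.775 m from the base axis. Payload 5.5 kg.
Tool frame: the origin (TCP) lies at the very end of the fingers, on their centre line; the grasp point (between the pads) lies 19 mm behind it; z points along the fingers, y is the direction in which the jaws open and shut (so a half turn about z gives the same grasp; the last joint's range is limited). The gripper opens to 85 mm and grips with 20 to 120 N. Pads are 22 mm wide; open, the fingers measure 114 mm over their backs; the gripper's body (76 mm by 85 mm) begins 54 mm behind the grasp point. The pads swing forward as they close: fully open they stand 13 mm farther back than shut.
Start: joints at [-1.342, 0.313, 0.046, 1.304, 0, 1.431], TCP at [0.207, -0.536, 0.231] pointing down, gripper open.
Joint ranges: [-2.76, 2.76], [-0.86, 1.69], [-1.03, 1.26], [-2.2, 2.34], [-1.47, 1.5], [-3.14, 3.14]. Speed limits (rad/s): [2.57, 2.57, 3.14, 3.14, 3.14, 3.14].

### API

Orientations are given as a unit quaternion [w, x, y, z].
In Python, from workcell import get_state, vision, workorder, silhouettes, tip_of gives the robot as it stands.
- The arm moves only by the shell command python3 -m inch 'ROWS' [FORCE]. ROWS is JSON, a list of rows, each a list of 7 numbers: the shift along the tool's x, y, z in cm, then the turn, a rotation vector about the tool's x, y, z in degrees, then the finger opening in cm, from 0 to 8.54. In form: [[dx, dy, dz, rx, ry, rz, hand], ...]. A call has 1 to 5 rows; each row shifts and turns the commanded pose from where the row before left it, along the tool's axes as they then stand; what a row does not reach is not made up. A row lasts 1/10 s, in which the tool goes at most 50 mm and 8.59 degrees, less where a joint would pass 70% of its speed; a pose out of reach is approached as far as the arm can. A call with a gripper value outside its range is refused whole. The fingers move at their own pace and stop on an object; FORCE is the grip in N (left out, the last holds). Time passes only in rows, so rows that do not move let the fingers close. It gives the time, the measured TCP pose, the force and the opening at its end, in the units of the state.
- get_state(): the state, without advancing time (a new reading comes with each control period).
- vision.read_camera(name): name is "side" or "top" or "wrist"; returns a dict with "pixels" (480x640x3 uint8, red, green, blue), "depth" (480x640 float32, m along the optical axis (not along the pixel's ray), 0 where there is no reading), "mtx" (3x3 intrinsics, pixels), "k1" (the pictures are not rectified: a ray, as slopes to the right and down, at radius r is drawn at 1 + k1 r^2 times it, then the intrinsics apply), "T" (4x4, takes a point from camera to world coordinates); the wrist camera has in their place "tool_from_camera" (4x4, takes a point from camera to tool coordinates, whose origin is the TCP and whose axes are the flange's). Camera axes: x right, y up, looking along -z (the intrinsics and any distortion apply to the point x, -y, -z); pixel columns grow to the right and rows downward; lengths in m; the calibration is good to about 2 mm. A picture is of the moment at which its call begins: read the wrist's pose just before it.
- workorder.hand_in(): hands the job in, once; it reports no verdict.
Trained networks look in a picture, given as the dict that the camera call returned (one of the last four; its "shot" number tells which), for a name from the list of things; names that differ only in an ending like _2 or _b are one class to them, and where a whole thing is asked for, a point or a joint stands for the part that bears it (a point fixed in the world has none). Each returns a list of dicts, best first, with "confidence" (0 to 1); they miss things now and then, are a little off and sometimes report something else, mostly with a low value. They report only what shows in the picture. A call takes as long as a camera call. They do not tell look-alikes from the thing itself.
- silhouettes(picture, label): "mask" (480x640 bool, what is visible of it) and "location" ([column, row] in pixels, amid what is visible of it).
- tip_of(picture, label): "location" ([column, row] in pixels: a listed point, or the origin of a listed thing).
The state is a dict: "clock": time; "joint_pos": joint angles; "qvel": joint speeds; "tau": joint torques, N m; "tcp_pos": TCP position; "orientation": TCP orientation; "wrist_force": force on the tool from outside, world axes, zero at the start; "ft_torque": the same for the moment, N m; "finger_gap": finger opening in m.
Only numpy, scipy, OpenCV 4.12 (cv2) and the standard library are available. Lean on these libraries where they do the work, as an engineer would, in place of code of your own. Each camera call takes 0.05 s, during which the arm holds its last target.

### The job

One of the three cover castings on the cast-iron surface plate is warped, too little to see. Press lightly on their corners with closed fingertips (a few newtons will do; pressing hard mars the plate) to find the one that rocks; then stand the round steel weight gently upright on the corner that sank, so that it stays rocked down and the gap opposite can be measured. Leave all the covers where they lie and do not disturb the tin and the oilstone.

Things in the scene. Friction and masses are not known exactly. Their poses are not given: they have to be found in the camera images.
- cover_1: One of three like cast-aluminium covers, 0.5 to 0.72 kg; one of the three, any, is warped. Outline 150 (x) by 110 (y) mm; origin at its centre, on the underside, z up. An 8 mm web, flat top 13 mm up, on four 5 mm high bolt pads, 22 mm across, at x +-62, y +-42 mm; a bolt hole on top over each. Heavy end: flange x -75 to -45 mm, full width, top 31 mm up. The +x end is plain.
- cover_2: Like cover_1. Grip rib of all three: along x on the centre line, x -45 to +15 mm, 14 mm thick in y, top 41 mm up; balance point at about x -18 mm. All three lie level at rest. The warped one stands on three pads; the fourth, one of the two at the plain (+x) end, is 3 mm off the plate.
- cover_3: Like cover_1. Pressed with about 1.5 N or more over its raised pad, the warped cover rocks: that corner sinks 2.5 to 3 mm, the cover tilts about 0.04 rad; let go, it falls back. A sound cover pressed over a pad stays put. Covers and plate are stiff: once pads bear, force rises steeply. The heavy ends face the robot.
- surface_plate: Dark cast-iron surface plate, fixed; working face 300 (x) by 500 (y) mm, flat and level, 80 mm above the bench. Origin: centre of its underside, on the bench. The three covers stand on it. A low carrying handle on each y end stands out 31 mm.
- weight: Turned steel hold-down weight, 0.45 kg, loose on the bench left or right of the surface plate: a round body 42 mm across and 36 mm high, a short neck, and on top a round knob 24 mm across, from 44 to 64 mm up. Origin: centre of its underside, z up. On the raised corner of the warped cover it is heavy enough to keep that corner down.
- gauge_case: Shut wooden case, 170 (x) by 120 (y) by 49 mm, fixed, on the other side of the surface plate from the weight. Origin: centre of its underside. Not needed.
- blue_tin: Small round tin of marking blue, 60 mm across and 55 mm high, loose on the bench between robot and surface plate. Origin: centre of its underside. Not to be moved.
- oilstone: Oilstone in a wooden holder, 60 (x) by 180 (y) by 32 mm, loose on the bench between robot and surface plate. Origin: centre of its underside. Not to be moved.
Mind the look-alikes: they are no part of the job. Leave any black or green look-alike of the weight alone.

How it is judged:
On the way:
1. the warped cover has been rocked by the fingers alone: tilted by more than 0.02 rad on the surface plate under the pressing fingertips (((angle between cover_1's own z axis and vertical above 0.02 rad and contact force between the fingers and cover_1 above 0.4 N and contact force between cover_1 and surface_plate above 4 N and contact force between weight and cover_1 below 0.1 N and z of cover_1 in the frame of surface_plate below 0.084 m) or (angle between cover_2's own z axis and vertical above 0.02 rad and contact force between the fingers and cover_2 above 0.4 N and contact force between cover_2 and surface_plate above 4 N and contact force between weight and cover_2 below 0.1 N and z of cover_2 in the frame of surface_plate below 0.084 m) or (angle between cover_3's own z axis and vertical above 0.02 rad and contact force between the fingers and cover_3 above 0.4 N and contact force between cover_3 and surface_plate above 4 N and contact force between weight and cover_3 below 0.1 N and z of cover_3 in the frame of surface_plate below 0.084 m))), for 0.05 s.
At the end, for the whole second after the job is handed in: The weight stands released, upright (within 0.12 rad) and still on one cover and keeps it rocked: that cover is tilted by 0.025 to 0.065 rad and at rest. All covers are within 25 mm of where they started, the tin and the oilstone within 30 mm (((contact force between weight and cover_1 above 2 N and angle between cover_1's own z axis and vertical between 0.025 and 0.065 rad and linear speed of cover_1 below 0.02 m/s) or (contact force between weight and cover_2 above 2 N and angle between cover_2's own z axis and vertical between 0.025 and 0.065 rad and linear speed of cover_2 below 0.02 m/s) or (contact force between weight and cover_3 above 2 N and angle between cover_3's own z axis and vertical between 0.025 and 0.065 rad and linear speed of cover_3 below 0.02 m/s)) and angle between weight's own z axis and vertical below 0.12 rad and linear speed of weight below 0.02 m/s and height (world z) of weight between 0.085 and 0.1 m and distance of each of cover_1, cover_2, cover_3 from where it was at the start of the episode below 0.025 m and distance of each of blue_tin, oilstone from where it was at the start of the episode below 0.03 m); the robot touches nothing.
It fails at once if a cover is pressed on the surface plate with more than 35 N (its own 5 to 7 N included) (contact force between any of cover_1, cover_2, cover_3 and surface_plate above 35 N).
It fails at once if a cover is lifted or pushed away (more than 40 mm) (distance of any of cover_1, cover_2, cover_3 from where it was at the start of the episode above 0.04 m).
It fails at once if the tin or the oilstone is knocked away (more than 40 mm) (distance of any of blue_tin, oilstone from where it was at the start of the episode above 0.04 m).
It also fails if it takes over 72 s, if anything falls off the work surface, if the arm or the gripper's body presses on something with over 40 N, if the wrist force passes 120 N, or if a joint passes its speed limit or range.

## Working session

There is one attempt and no reset: what is moved stays moved. The work goes in short steps, Python scripts to look and compute and a shell command to move; the robot and the scene stay as the last step left them, time stands still between calls to the robot, and variables do not carry over. Pictures are saved under pics/ and viewed, and the job is handed in when it is done.

```bash
ls; mkdir -p pics
python3 - <<'E'
from workcell import get_state, vision
import cv2
s=get_state(); print(s)
for n in ["side","top","wrist"]:
    p=vision.read_camera(n); cv2.imwrite(f"pics/{n}0.png",p["pixels"][:,:,::-1])
    print(n,p["mtx"].tolist(),p["k1"],p.get("T",p.get("tool_from_camera")).round(4).tolist() if hasattr(p.get("T",p.get("tool_from_camera")),'round') else p.get("T"))
E
```

```text
pics
{'clock': 0.0, 'joint_pos': array([-1.34161258e+00,  3.14014469e-01,  4.49118892e-02,  1.30356786e+00,
       -1.68283623e-05,  1.43120320e+00]), 'qvel': array([ 0.00048939, -0.00134167,  0.00139635,  0.00054078,  0.00025155,
        0.00101964]), 'tau': array([ 6.31431903e-04, -4.80630469e+01,  2.98531491e+01,  1.92732818e-02,
       -2.63102828e-05, -7.29454001e-06]), 'tcp_pos': array([ 0.20714121, -0.53582414,  0.23037342]), 'orientation': array([-9.35738200e-04,  9.83048129e-01,  1.83345300e-01, -5.03673676e-05]), 'wrist_force': array([ 0.14024176, -0.5241947 , -0.04925718]), 'ft_torque': array([-0.0246976 ,  0.01141369, -0.00346522]), 'finger_gap': 0.08546668818523605}
side [[508.30390690097545, 0.0, 322.2338324323237], [0.0, 508.30390690097545, 245.2558166360268], [0.0, 0.0, 1.0]] 0.03358413091984647 [[0.9003, 0.2147, -0.3787, -0.0047], [-0.4353, 0.446, -0.782, -1.016], [0.001, 0.8689, 0.495, 0.7027], [0.0, 0.0, 0.0, 1.0]]
top [[569.9235024024564, 0.0, 313.36121828543844], [0.0, 569.9235024024564, 239.60991646217687], [0.0, 0.0, 1.0]] -0.11080000140156658 [[0.0612, 0.973, -0.2227, 0.1491], [-0.9981, 0.0609, -0.0083, -0.0329], [0.0055, 0.2228, 0.9749, 1.5338], [0.0, 0.0, 0.0, 1.0]]
wrist [[405.937503387289, 0.0, 316.14547350403785], [0.0, 405.937503387289, 240.189059014255], [0.0, 0.0, 1.0]] -0.03793838038986698 [[0.0018, 0.9613, 0.2754, 0.0706], [1.0, -0.0015, -0.0011, 0.0008], [-0.0006, 0.2754, -0.9613, -0.1432], [0.0, 0.0, 0.0, 1.0]]
```

View pics/side0.png

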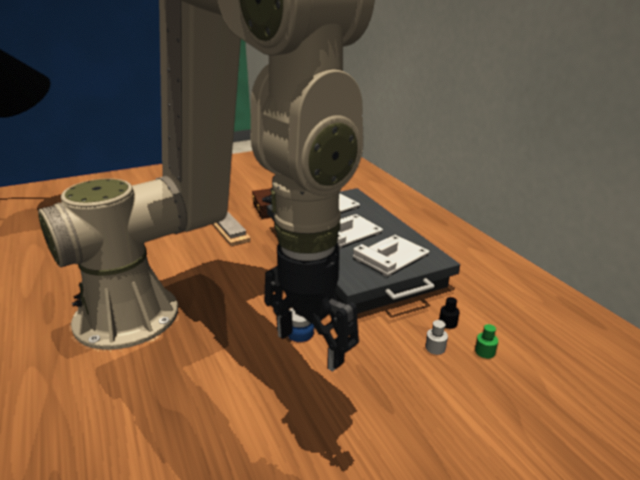

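View pics/top0.png

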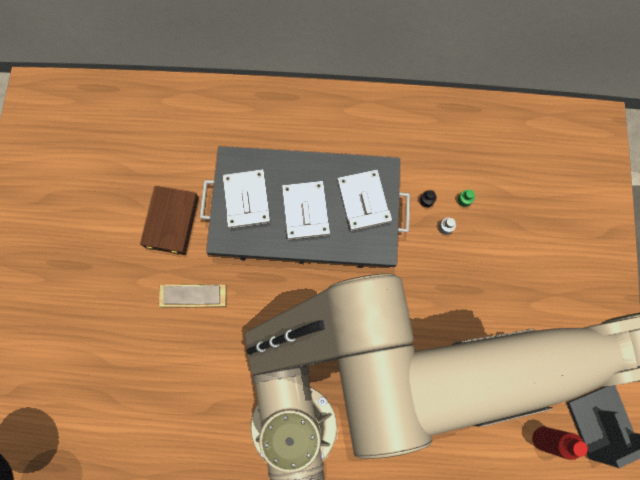

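View pics/wrist0.png

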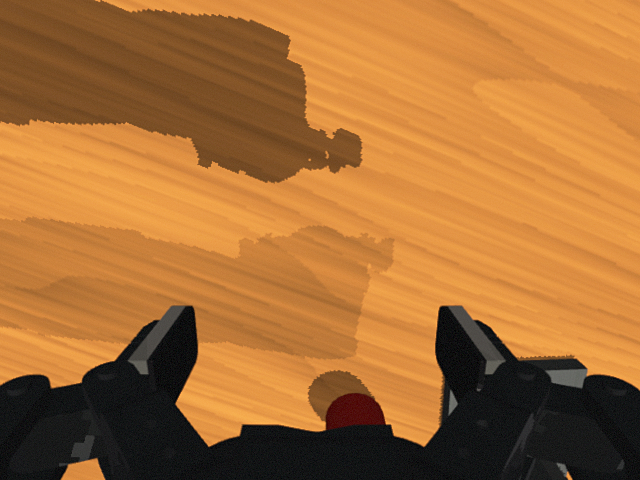

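Top view: three covers at (246,198), (306,210) and (364,200), with their heavy ends facing the robot. The bright steel weight is at (448,226). The look-alikes are black at (428,198) and green at (467,198).

```bash
cat > h.py <<'E'
import numpy as np, cv2
from workcell import get_state, vision, silhouettes, tip_of
from scipy.spatial.transform import Rotation as R
def camT(p,st=None):
    if "T" in p: return np.array(p["T"])
    T=np.eye(4);q=st["orientation"];T[:3,:3]=R.from_quat([q[1],q[2],q[3],q[0]]).as_matrix();T[:3,3]=st["tcp_pos"]
    return T@np.array(p["tool_from_camera"])
def rays(p,uv):
    uv=np.asarray(uv,float).reshape(-1,1,2)
    n=cv2.undistortPoints(uv,np.array(p["mtx"]),np.array([p["k1"],0,0,0.]))[:,0]
    return np.c_[n[:,0],-n[:,1],-np.ones(len(n))]
def onplane(p,uv,z,st=None):
    T=camT(p,st);d=rays(p,uv)@T[:3,:3].T;o=T[:3,3]
    return o+d*((z-o[2])/d[:,2])[:,None]
def bydepth(p,uv,st=None):
    T=camT(p,st);uv=np.asarray(uv).reshape(-1,2);dep=np.array([p["depth"][int(round(v)),int(round(u))] for u,v in uv])
    return (rays(p,uv)*dep[:,None])@T[:3,:3].T+T[:3,3]
def proj(p,X,st=None):
    Ti=np.linalg.inv(camT(p,st));X=np.atleast_2d(X)@Ti[:3,:3].T+Ti[:3,3]
    s=np.c_[X[:,0],-X[:,1]]/(-X[:,2:3]);s=s*(1+p["k1"]*(s**2).sum(1))[:,None]
    K=np.array(p["mtx"]);return s*[K[0,0],K[1,1]]+[K[0,2],K[1,2]]
E
python3 - <<'E'
from h import *
p=vision.read_camera("top")
for lab in ["weight","cover_1","surface_plate","blue_tin","oilstone"]:
    for r in silhouettes(p,lab)[:5]:
        m=r["mask"];v,u=np.nonzero(m);P=bydepth(p,np.c_[u,v])
        print(lab,r["confidence"],r["location"],m.sum(),"med",np.median(P,0).round(4),"z5-95",np.percentile(P[:,2],[5,50,95]).round(3))
    print([ (round(t["confidence"],2),t["location"]) for t in tip_of(p,lab)])
np.savez("top0.npz",**{k:p[k] for k in["pixels","depth","mtx","k1","T"]})
im=p["pixels"][140:280,190:490]
cv2.imwrite("pics/crop.png",cv2.resize(im,None,fx=2.66,fy=2.66,interpolation=cv2.INTER_CUBIC)[:,:,::-1])
E
```

```text
weight 0.74 [450.4, 226.0] 249 med [ 0.5511 -0.38    0.0377] z5-95 [0.003 0.038 0.067]
weight 0.69 [424.9, 196.6] 216 med [ 0.6264 -0.3248  0.0378] z5-95 [0.013 0.038 0.067]
weight 0.48 [467.1, 196.1] 228 med [ 0.6343 -0.4331  0.0362] z5-95 [0.002 0.036 0.066]
[(0.67, [464.9, 196.7]), (0.56, [426.5, 202.5])]
cover_1 0.82 [306.6, 208.4] 2300 med [0.5554 0.0042 0.0947] z5-95 [0.088 0.095 0.118]
cover_1 0.81 [364.2, 198.0] 2295 med [ 0.5916 -0.1457  0.0947] z5-95 [0.088 0.095 0.118]
cover_1 0.63 [245.7, 196.6] 2339 med [0.5755 0.1613 0.0949] z5-95 [0.088 0.095 0.118]
[(0.91, [306.3, 210.7]), (0.73, [245.7, 195.7]), (0.57, [364.2, 204.2])]
surface_plate 0.59 [284.9, 216.5] 14256 med [0.5505 0.0107 0.0799] z5-95 [0.071 0.08  0.086]
[]
[]
oilstone 0.71 [193.2, 297.1] 1503 med [0.3199 0.2922 0.0299] z5-95 [0.012 0.03  0.037]
[(0.64, [195.7, 296.9])]
```

View pics/crop.png

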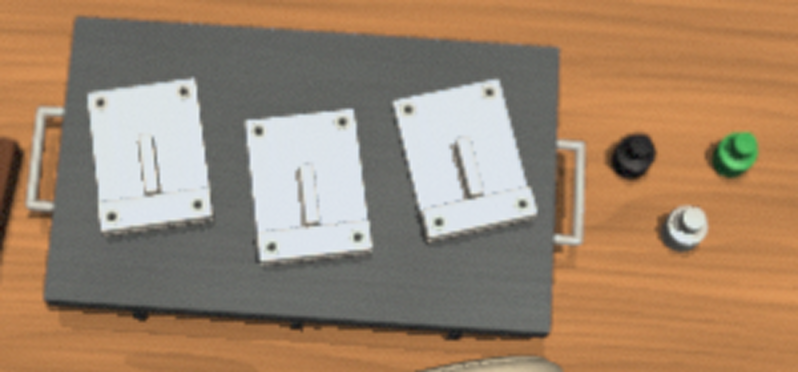

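The crop confirms the bright steel weight at crop (686,228), separate from the black (634,155) and green (737,152) ones. The bolt holes show clearly at the cover corners.

Run:
```python
from h import *
p=dict(np.load("top0.npz"));p["k1"]=float(p["k1"])
H={"A":[(100,103),(184,92),(112,216),(198,205)],"B":[(259,131),(343,122),(272,246),(358,237)],"C":[(408,110),(489,92),(439,222),(522,204)]}
loc=np.array([[62,42],[62,-42],[-62,42],[-62,-42]])/1000.
for k,h in H.items():
    h=np.array(h)/2.66+[190,140]
    W=np.r_[onplane(p,h[:2],.093),onplane(p,h[2:],.111)][:,:2]
    print(k,"depthz",bydepth(p,h)[:,2].round(3))
    c=W.mean(0);a=loc;b=W-c
    th=np.arctan2((a[:,0]*b[:,1]-a[:,1]*b[:,0]).sum(),(a*b).sum())
    Rm=np.array([[np.cos(th),-np.sin(th)],[np.sin(th),np.cos(th)]])
    F=a@Rm.T+c
    print(k,"c",c.round(4),"yaw",np.degrees(th).round(2),"res mm",((W-F)*1000).round(1).tolist());print(F.round(4).tolist())
# weight knob top
for (x,y) in [(690,219)]:
    print("knob",onplane(p,[[x/2.66+190,y/2.66+140]],.064))
```

```text
A depthz [0.096 0.096 0.109 0.112]
A c [0.5782 0.1633] yaw 11.77 res mm [[-0.1, 0.7], [-0.6, -0.3], [0.8, -0.0], [-0.1, -0.4]]
[[0.6303, 0.2171], [0.6474, 0.1349], [0.5089, 0.1918], [0.526, 0.1096]]
B depthz [0.093 0.091 0.109 0.113]
B c [0.5572 0.0042] yaw 10.06 res mm [[-0.4, 0.1], [-0.4, -0.1], [0.7, -0.2], [0.1, 0.1]]
[[0.6109, 0.0564], [0.6256, -0.0263], [0.4888, 0.0347], [0.5035, -0.048]]
C depthz [0.094 0.093 0.112 0.114]
C c [ 0.5946 -0.1481] yaw 16.35 res mm [[-0.4, -0.2], [0.3, 0.0], [0.2, -0.2], [-0.2, 0.4]]
[[0.6422, -0.0904], [0.6659, -0.171], [0.5233, -0.1253], [0.5469, -0.2059]]
knob [[ 0.55516708 -0.38199222  0.064     ]]
```

```bash
cat > go.py <<'E'
import sys
from h import *
st=get_state();q=st["orientation"];M=R.from_quat([q[1],q[2],q[3],q[0]]).as_matrix()
t=np.array([float(a) for a in sys.argv[1:4]])
d=M.T@(t-st["tcp_pos"])*100
print("clk",round(st["clock"],2),"tcp",st["tcp_pos"].round(4),"toolxy heading",np.degrees(np.arctan2(M[1,0],M[0,0])).round(1),"tilt z",M[:,2].round(4))
print("delta cm",d.round(2),"F",st["wrist_force"].round(2),"gap",round(st["finger_gap"],4))
E
python3 go.py 0.6659 -0.171 0.17
```

```text
clk 0.7 tcp [ 0.2073 -0.5364  0.2313] toolxy heading 21.1 tilt z [ 0.e+00 -2.e-04 -1.e+00]
delta cm [ 55.95 -17.55   6.13] F [ 0.12 -0.66 -0.35] gap 0.0853
```

```bash
python3 -m inch '[[4.5,-1.4,0,0,0,0,0],[4.5,-1.4,0,0,0,0,0],[4.5,-1.4,0,0,0,0,0],[4.5,-1.4,0,0,0,0,0],[4.5,-1.4,0,0,0,0,0]]' 20
python3 -m inch '[[4.5,-1.4,0.5,0,0,0,0],[4.5,-1.4,0.5,0,0,0,0],[4.5,-1.4,0.5,0,0,0,0],[4.5,-1.4,0.5,0,0,0,0],[4.5,-1.4,0.5,0,0,0,0]]'
python3 go.py 0.6659 -0.171 0.12
```

```text
clock: 1.2
tcp_pos: [0.3932, -0.3888, 0.2315]
orientation: [0.0, 0.983, 0.183, 0.0]
wrist_force: [0.1, -1.3, -0.0]
finger_gap: 0.0124
clock: 1.7
tcp_pos: [0.578, -0.2421, 0.2063]
orientation: [0.0, 0.983, 0.183, 0.0]
wrist_force: [0.9, 0.1, 0.3]
finger_gap: 0.0
clk 1.7 tcp [ 0.578  -0.2421  0.2063] toolxy heading 21.1 tilt z [ 4.e-04 -5.e-04 -1.e+00]
delta cm [10.76 -3.47  8.63] F [0.92 0.14 0.29] gap 0.0
```

```bash
python3 -m inch '[[3.6,-1.15,2,0,0,0,0],[3.6,-1.15,2,0,0,0,0],[3.6,-1.15,2.2,0,0,0,0],[0,0,1,0,0,0,0],[0,0,0,0,0,0,0]]'
python3 go.py 0.6659 -0.171 0.096
```

```text
clock: 2.2
tcp_pos: [0.6638, -0.1712, 0.1316]
orientation: [-0.001, 0.983, 0.184, -0.002]
wrist_force: [-0.3, 0.3, 0.0]
finger_gap: 0.0003
clk 2.2 tcp [ 0.6638 -0.1712  0.1316] toolxy heading 21.2 tilt z [-0.0045  0.0012 -1.    ]
delta cm [0.22 0.07 3.55] F [-0.32  0.28  0.04] gap 0.0003
```

```bash
python3 -m inch '[[0.2,0,2,0,0,0,0],[0,0,1,0,0,0,0],[0,0,0,0,0,0,0]]'
python3 go.py 0.6659 -0.171 0.096
python3 - <<'E'
from h import *
import time
for i in range(2):
    st=get_state();p=vision.read_camera("wrist")
    print(get_state()["wrist_force"].round(2))
cv2.imwrite("pics/w1.png",p["pixels"][:,:,::-1])
E
```

```text
clock: 2.5
tcp_pos: [0.665, -0.1725, 0.1034]
orientation: [-0.001, 0.983, 0.183, -0.001]
wrist_force: [-0.1, 0.4, -0.8]
finger_gap: 0.0002
clk 2.5 tcp [ 0.665  -0.1725  0.1034] toolxy heading 21.0 tilt z [-2.5e-03  7.0e-04 -1.0e+00]
delta cm [ 0.14 -0.11  0.74] F [-0.15  0.37 -0.78] gap 0.0002
[0.08 0.46 0.37]
[-0.03 -0.15  1.33]
```

View pics/w1.png

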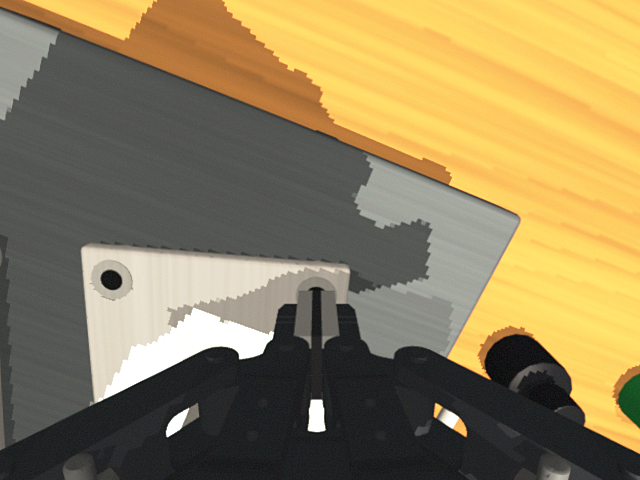

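The wrist view shows the closed tips right over the far right-hand hole of cover C, at (316,285). Next I'll press gently.

```bash
python3 -m inch '[[0,0,0.4,0,0,0,0],[0,0,0.3,0,0,0,0],[0,0,0.1,0,0,0,0],[0,0,0,0,0,0,0]]'
python3 -m inch '[[0,0,0.1,0,0,0,0],[0,0,0,0,0,0,0]]'
python3 -m inch '[[0,0,0.1,0,0,0,0],[0,0,0,0,0,0,0]]'
```

```text
clock: 3.0
tcp_pos: [0.6666, -0.1717, 0.0962]
orientation: [-0.0, 0.983, 0.183, -0.0]
wrist_force: [0.6, 0.5, 0.7]
finger_gap: -0.0002
clock: 3.2
tcp_pos: [0.6667, -0.1717, 0.0952]
orientation: [0.0, 0.983, 0.183, -0.0]
wrist_force: [-0.8, 0.1, 0.7]
finger_gap: 0.0002
clock: 3.4
tcp_pos: [0.6667, -0.1717, 0.0942]
orientation: [-0.0, 0.983, 0.183, -0.0]
wrist_force: [-0.1, -0.2, -0.2]
finger_gap: 0.0001
```

```bash
python3 -m inch '[[0,0,0.05,0,0,0,0],[0,0,0.05,0,0,0,0],[0,0,0,0,0,0,0]]'
python3 -m inch '[[0,0,0.05,0,0,0,0],[0,0,0,0,0,0,0]]'
```

```text
clock: 3.7
tcp_pos: [0.6667, -0.1717, 0.0932]
orientation: [0.0, 0.983, 0.183, -0.0]
wrist_force: [0.2, -0.3, 0.3]
finger_gap: -0.0001
clock: 3.9
tcp_pos: [0.6667, -0.1718, 0.0931]
orientation: [0.0, 0.983, 0.183, 0.0]
wrist_force: [-1.1, -0.5, 2.5]
finger_gap: -0.0002
```

```bash
python3 -m inch '[[0,0,0.05,0,0,0,0],[0,0,0,0,0,0,0]]'; python3 go.py 0.6659 -0.171 0.096
```

```text
clock: 4.1
tcp_pos: [0.6667, -0.1718, 0.0931]
orientation: [0.0, 0.983, 0.183, 0.0]
wrist_force: [-2.0, 0.5, 5.3]
finger_gap: 0.0
clk 4.1 tcp [ 0.6667 -0.1718  0.0931] toolxy heading 21.1 tilt z [ 5.e-04 -3.e-04 -1.e+00]
delta cm [-0.05 -0.1  -0.29] F [-2.04  0.49  5.33] gap 0.0
```

This corner doesn't move: 5.3 N with z steady at 0.0931. On to cover C's other plain corner.

```bash
python3 -m inch '[[0,0,-1,0,0,0,0],[0,0,-0.5,0,0,0,0],[0,0,0,0,0,0,0]]'; python3 go.py 0.6422 -0.0904 0.096
```

```text
clock: 4.4
tcp_pos: [0.6676, -0.1721, 0.1087]
orientation: [0.001, 0.983, 0.183, 0.001]
wrist_force: [0.3, -0.5, 0.2]
finger_gap: -0.0001
clk 4.4 tcp [ 0.6676 -0.1721  0.1087] toolxy heading 21.1 tilt z [ 0.0023 -0.001  -1.    ]
delta cm [ 0.57 -8.54  1.26] F [ 0.29 -0.52  0.18] gap -0.0001
```

```bash
python3 -m inch '[[0.3,-4.3,0,0,0,0,0],[0.3,-4.3,0,0,0,0,0],[0,0,0.5,0,0,0,0],[0,0,0.5,0,0,0,0],[0,0,0,0,0,0,0]]'; python3 go.py 0.6422 -0.0904 0.093
```

```text
clock: 4.9
tcp_pos: [0.6412, -0.0898, 0.0964]
orientation: [0.0, 0.983, 0.183, -0.0]
wrist_force: [-0.2, -0.6, -0.3]
finger_gap: -0.0001
clk 4.9 tcp [ 0.6412 -0.0898  0.0964] toolxy heading 21.1 tilt z [-8.e-04 -2.e-04 -1.e+00]
delta cm [0.07 0.09 0.34] F [-0.23 -0.59 -0.33] gap -0.0001
```

```bash
python3 -m inch '[[0,0,0.1,0,0,0,0],[0,0,0.1,0,0,0,0],[0,0,0,0,0,0,0]]'
python3 -m inch '[[0,0,0.1,0,0,0,0],[0,0,0.1,0,0,0,0],[0,0,0,0,0,0,0]]'
```

```text
clock: 5.2
tcp_pos: [0.6414, -0.0902, 0.0951]
orientation: [0.0, 0.983, 0.183, -0.0]
wrist_force: [-0.3, 0.4, 0.2]
finger_gap: -0.0002
clock: 5.5
tcp_pos: [0.6413, -0.0895, 0.0932]
orientation: [0.0, 0.983, 0.183, -0.0]
wrist_force: [0.6, -0.6, 0.4]
finger_gap: 0.0
```

```bash
python3 -m inch '[[0,0,0.06,0,0,0,0],[0,0,0,0,0,0,0]]'
python3 -m inch '[[0,0,0.04,0,0,0,0],[0,0,0,0,0,0,0]]'
```

```text
clock: 5.7
tcp_pos: [0.6414, -0.0894, 0.0931]
orientation: [0.0, 0.983, 0.183, 0.0]
wrist_force: [-0.7, -0.1, 2.8]
finger_gap: 0.0
clock: 5.9
tcp_pos: [0.6414, -0.0894, 0.0931]
orientation: [0.0, 0.983, 0.183, 0.0]
wrist_force: [-1.6, -1.1, 5.7]
finger_gap: -0.0001
```

Cover C is sound at both plain corners. Next is cover B's right corner, at (0.6256, -0.0263).

```bash
python3 -m inch '[[0,0,-1,0,0,0,0],[0,0,-0.5,0,0,0,0],[0,0,0,0,0,0,0]]'; python3 go.py 0.6256 -0.0263 0.096
```

```text
clock: 6.2
tcp_pos: [0.6422, -0.0895, 0.1086]
orientation: [0.001, 0.983, 0.183, 0.001]
wrist_force: [0.5, -0.2, -0.2]
finger_gap: 0.0002
clk 6.2 tcp [ 0.6422 -0.0895  0.1086] toolxy heading 21.1 tilt z [ 2.2e-03 -6.0e-04 -1.0e+00]
delta cm [ 0.73 -6.5   1.25] F [ 0.52 -0.18 -0.25] gap 0.0002
```

```bash
python3 -m inch '[[0.4,-3.3,0,0,0,0,0],[0.4,-3.2,0,0,0,0,0],[0,0,0.5,0,0,0,0],[0,0,0.5,0,0,0,0],[0,0,0,0,0,0,0]]'; python3 -m inch '[[0,0,0.1,0,0,0,0],[0,0,0.1,0,0,0,0],[0,0,0.1,0,0,0,0],[0,0,0,0,0,0,0]]'
```

```text
clock: 6.7
tcp_pos: [0.625, -0.0263, 0.0962]
orientation: [-0.0, 0.983, 0.183, -0.001]
wrist_force: [0.2, -0.3, 0.6]
finger_gap: 0.0002
clock: 7.1
tcp_pos: [0.6253, -0.0263, 0.0941]
orientation: [0.0, 0.983, 0.183, -0.0]
wrist_force: [0.3, 0.1, 0.1]
finger_gap: -0.0
```

```bash
python3 -m inch '[[0,0,0.1,0,0,0,0],[0,0,0.05,0,0,0,0],[0,0,0,0,0,0,0]]'
python3 -m inch '[[0,0,0.05,0,0,0,0],[0,0,0,0,0,0,0]]'
```

```text
clock: 7.4
tcp_pos: [0.6254, -0.026, 0.0931]
orientation: [0.0, 0.983, 0.183, 0.0]
wrist_force: [-1.2, -0.5, 1.6]
finger_gap: 0.0
clock: 7.6
tcp_pos: [0.6255, -0.0261, 0.0931]
orientation: [0.0, 0.983, 0.183, 0.0]
wrist_force: [-1.5, -0.8, 5.3]
finger_gap: -0.0003
```

Sound here as well. Next is B's left corner, at (0.6109, 0.0564).

```bash
python3 -m inch '[[0,0,-1,0,0,0,0],[0,0,-0.5,0,0,0,0],[0,0,0,0,0,0,0]]'; python3 go.py 0.6109 0.0564 0.096
```

```text
clock: 7.9
tcp_pos: [0.6262, -0.0259, 0.1085]
orientation: [0.0, 0.983, 0.183, 0.001]
wrist_force: [1.2, 0.3, -0.5]
finger_gap: -0.0002
clk 7.9 tcp [ 0.6262 -0.0259  0.1085] toolxy heading 21.1 tilt z [ 2.2e-03 -3.0e-04 -1.0e+00]
delta cm [ 1.53 -8.23  1.25] F [ 1.19  0.26 -0.48] gap -0.0002
```

```bash
python3 -m inch '[[0.8,-4.1,0,0,0,0,0],[0.8,-4.1,0,0,0,0,0],[0,0,0.5,0,0,0,0],[0,0,0.5,0,0,0,0],[0,0,0,0,0,0,0]]'; python3 -m inch '[[0,0,0.1,0,0,0,0],[0,0,0.1,0,0,0,0],[0,0,0.1,0,0,0,0],[0,0,0,0,0,0,0]]'
```

```text
clock: 8.4
tcp_pos: [0.6103, 0.0559, 0.0963]
orientation: [0.0, 0.983, 0.183, -0.001]
wrist_force: [0.6, 1.0, -0.4]
finger_gap: -0.0
clock: 8.8
tcp_pos: [0.6108, 0.0559, 0.0941]
orientation: [0.0, 0.983, 0.183, -0.0]
wrist_force: [-0.3, -0.0, 0.1]
finger_gap: -0.0001
```

```bash
python3 -m inch '[[0,0,0.1,0,0,0,0],[0,0,0.05,0,0,0,0],[0,0,0,0,0,0,0]]'
python3 -m inch '[[0,0,0.05,0,0,0,0],[0,0,0,0,0,0,0]]'
```

```text
clock: 9.1
tcp_pos: [0.6108, 0.0562, 0.0931]
orientation: [0.0, 0.983, 0.183, 0.0]
wrist_force: [-0.8, -0.6, 3.0]
finger_gap: -0.0003
clock: 9.3
tcp_pos: [0.6109, 0.0562, 0.0931]
orientation: [0.0, 0.983, 0.183, 0.0]
wrist_force: [-1.2, -1.3, 5.2]
finger_gap: -0.0003
```

B is sound, so A should be the warped one. A's right corner is at (0.6474, 0.1349).

```bash
python3 -m inch '[[0,0,-1,0,0,0,0],[0,0,-0.5,0,0,0,0],[0,0,0,0,0,0,0]]'; python3 go.py 0.6474 0.1349 0.096
```

```text
clock: 9.6
tcp_pos: [0.6116, 0.0565, 0.1085]
orientation: [0.0, 0.983, 0.183, 0.001]
wrist_force: [-0.0, 0.3, -0.8]
finger_gap: -0.0002
clk 9.6 tcp [0.6116 0.0565 0.1085] toolxy heading 21.1 tilt z [ 0.0022  0.     -1.    ]
delta cm [ 6.16 -6.02  1.26] F [-0.04  0.31 -0.76] gap -0.0002
```

```bash
python3 -m inch '[[3.1,-3,0,0,0,0,0],[3.1,-3,0,0,0,0,0],[0,0,0.5,0,0,0,0],[0,0,0.5,0,0,0,0],[0,0,0,0,0,0,0]]'; python3 -m inch '[[0,0,0.1,0,0,0,0],[0,0,0.1,0,0,0,0],[0,0,0.1,0,0,0,0],[0,0,0,0,0,0,0]]'
```

```text
clock: 10.1
tcp_pos: [0.6456, 0.1341, 0.0958]
orientation: [0.0, 0.983, 0.183, -0.001]
wrist_force: [-0.2, -0.7, -1.2]
finger_gap: -0.0
clock: 10.5
tcp_pos: [0.6469, 0.1342, 0.0944]
orientation: [0.0, 0.983, 0.183, 0.0]
wrist_force: [0.3, 0.9, 0.1]
finger_gap: -0.0001
```

```bash
python3 -m inch '[[0,0,0.1,0,0,0,0],[0,0,0.05,0,0,0,0],[0,0,0,0,0,0,0]]'
python3 -m inch '[[0,0,0.05,0,0,0,0],[0,0,0,0,0,0,0]]'
```

```text
clock: 10.8
tcp_pos: [0.647, 0.1345, 0.0931]
orientation: [0.0, 0.983, 0.183, 0.0]
wrist_force: [-0.7, -0.5, 1.8]
finger_gap: -0.0002
clock: 11.0
tcp_pos: [0.647, 0.1346, 0.0931]
orientation: [0.0, 0.983, 0.183, 0.0]
wrist_force: [-2.2, -1.7, 4.9]
finger_gap: 0.0003
```

That corner is sound too, which leaves A's left corner at (0.6303, 0.2171).

```bash
python3 -m inch '[[0,0,-1,0,0,0,0],[0,0,-0.5,0,0,0,0],[0,0,0,0,0,0,0]]'; python3 go.py 0.6303 0.2171 0.096
```

```text
clock: 11.3
tcp_pos: [0.6478, 0.1349, 0.1086]
orientation: [0.0, 0.983, 0.183, 0.001]
wrist_force: [-0.4, 0.5, 0.1]
finger_gap: 0.0001
clk 11.3 tcp [0.6478 0.1349 0.1086] toolxy heading 21.1 tilt z [ 2.3e-03  2.0e-04 -1.0e+00]
delta cm [ 1.33 -8.3   1.26] F [-0.36  0.46  0.05] gap 0.0001
```

```bash
python3 -m inch '[[0.7,-4.1,0,0,0,0,0],[0.7,-4.2,0,0,0,0,0],[0,0,0.5,0,0,0,0],[0,0,0.5,0,0,0,0],[0,0,0,0,0,0,0]]'; python3 -m inch '[[0,0,0.1,0,0,0,0],[0,0,0.1,0,0,0,0],[0,0,0.1,0,0,0,0],[0,0,0,0,0,0,0]]'
```

```text
clock: 11.8
tcp_pos: [0.6295, 0.2166, 0.096]
orientation: [0.0, 0.983, 0.183, -0.001]
wrist_force: [-0.8, 0.5, -0.2]
finger_gap: 0.0004
clock: 12.2
tcp_pos: [0.6302, 0.2166, 0.0942]
orientation: [0.0, 0.983, 0.183, -0.0]
wrist_force: [0.0, -0.2, 0.3]
finger_gap: 0.0001
```

```bash
python3 -m inch '[[0,0,0.1,0,0,0,0],[0,0,0.05,0,0,0,0],[0,0,0,0,0,0,0]]'
python3 -m inch '[[0,0,0.05,0,0,0,0],[0,0,0,0,0,0,0]]'
```

```text
clock: 12.5
tcp_pos: [0.6302, 0.217, 0.093]
orientation: [0.0, 0.983, 0.183, 0.0]
wrist_force: [0.5, -0.8, 1.8]
finger_gap: -0.0002
clock: 12.7
tcp_pos: [0.6303, 0.2171, 0.0925]
orientation: [0.0, 0.983, 0.183, 0.0]
wrist_force: [-0.4, -1.5, 2.8]
finger_gap: 0.0001
```

It's sinking, so I'll follow it down.

```bash
python3 -m inch '[[0,0,0.05,0,0,0,0],[0,0,0.05,0,0,0,0],[0,0,0,0,0,0,0]]'
python3 -m inch '[[0,0,0.05,0,0,0,0],[0,0,0.05,0,0,0,0],[0,0,0,0,0,0,0]]'
```

```text
clock: 13.0
tcp_pos: [0.6303, 0.2173, 0.0914]
orientation: [-0.0, 0.983, 0.183, 0.0]
wrist_force: [0.5, -1.0, 2.3]
finger_gap: -0.0
clock: 13.3
tcp_pos: [0.6304, 0.2174, 0.0907]
orientation: [-0.0, 0.983, 0.183, 0.0]
wrist_force: [0.2, 0.5, 4.3]
finger_gap: 0.0
```

```bash
python3 -m inch '[[0,0,0.05,0,0,0,0],[0,0,0,0,0,0,0],[0,0,0,0,0,0,0]]'
python3 - <<'E'
from h import *
st=get_state();p=vision.read_camera("wrist");cv2.imwrite("pics/w2.png",p["pixels"][:,:,::-1])
print(st["wrist_force"],st["tcp_pos"])
E
```

```text
clock: 13.6
tcp_pos: [0.6304, 0.2174, 0.0906]
orientation: [-0.0, 0.983, 0.183, 0.001]
wrist_force: [-0.2, 0.5, 7.7]
finger_gap: 0.0004
[-0.1645607   0.49333662  7.7132891 ] [0.63041694 0.21743249 0.09059296]
```

View pics/w2.png

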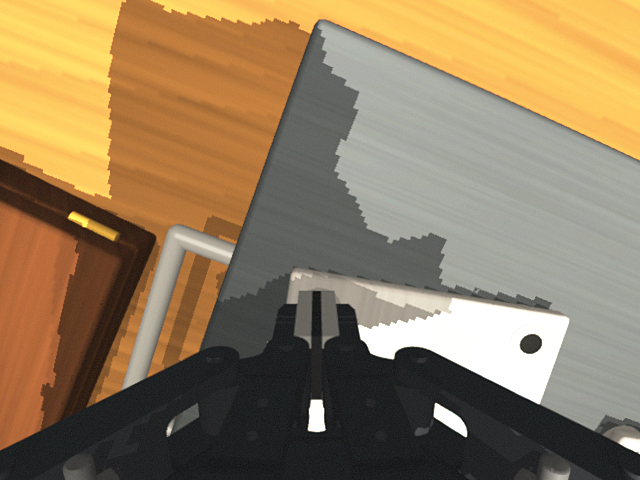

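Confirmed: the corner sank about 2.5 mm at 2 to 3 N, bottomed out, and was held down for over 0.5 s. The warped cover is A (left), and its raised corner is the left one at the plain end. I'll lift off and go to the weight.

```bash
python3 -m inch '[[0,0,-0.5,0,0,0,0],[0,0,-1.5,0,0,0,0],[0,0,-4,0,0,0,0],[0,0,-4,0,0,0,4],[0,0,0,0,0,0,4]]'; python3 go.py 0.55 -0.379 0.2; sed -n 1,1p go.py
```

```text
clock: 14.15
tcp_pos: [0.6325, 0.2178, 0.1959]
orientation: [-0.0, 0.983, 0.183, 0.004]
wrist_force: [0.7, 0.8, 0.4]
finger_gap: 0.0283
clk 14.15 tcp [0.6325 0.2178 0.1959] toolxy heading 21.1 tilt z [ 0.0085  0.0018 -1.    ]
delta cm [-29.21  52.69  -0.59] F [0.73 0.79 0.36] gap 0.0283
import sys
```

```bash
python3 -m inch '[[-2.5,4.3,0,0,0,0,5.5],[-2.5,4.3,0,0,0,0,5.5],[-2.5,4.3,0,0,0,0,5.5],[-2.5,4.3,0,0,0,0,5.5],[-2.5,4.3,0,0,0,0,5.5]]'
python3 -m inch '[[-2.5,4.3,0,0,0,0,5.5],[-2.5,4.3,0,0,0,0,5.5],[-2.5,4.3,0,0,0,0,5.5],[-2.5,4.3,0,0,0,0,5.5],[-2.5,4.3,0,0,0,0,5.5]]'
python3 -m inch '[[-2.5,4.3,0,0,0,0,5.5],[-2.5,4.3,0,0,0,0,5.5],[0,0,0,0,0,0,5.5],[0,0,0,0,0,0,5.5]]'
python3 - <<'E'
from h import *
st=get_state();p=vision.read_camera("wrist");cv2.imwrite("pics/w3.png",p["pixels"][:,:,::-1])
t=vision.read_camera("top");cv2.imwrite("pics/t3.png",t["pixels"][:,:,::-1])
for r in silhouettes(p,"weight"):
    v,u=np.nonzero(r["mask"]);P=bydepth(p,np.c_[u,v],st)
    top=P[:,2]>.058
    k=P[top&(P[:,2]<.07)]
    print("w",round(r["confidence"],2),r["location"],p["pixels"][r["mask"]].mean(0).round(),"knobtop",len(k),k.mean(0).round(4),np.ptp(k,0).round(3), (k.max(0)+k.min(0)).round(4)/2)
np.savez("w3.npz",**{k:p[k] for k in["pixels","depth","mtx","k1","tool_from_camera"]},tcp_pos=st["tcp_pos"],orientation=st["orientation"])
for r in silhouettes(t,"cover_1"):
    v,u=np.nonzero(r["mask"]);print(r["location"],np.median(bydepth(t,np.c_[u,v]),0).round(4))
E
python3 go.py 0.555 -0.381 0.1
```

```text
clock: 14.65
tcp_pos: [0.5897, -0.0299, 0.189]
orientation: [-0.0, 0.983, 0.184, -0.001]
wrist_force: [1.2, -0.6, -0.5]
finger_gap: 0.0549
clock: 15.15
tcp_pos: [0.5506, -0.2755, 0.189]
orientation: [-0.001, 0.983, 0.183, -0.001]
wrist_force: [0.1, 0.3, 0.3]
finger_gap: 0.0551
clock: 15.55
tcp_pos: [0.535, -0.3731, 0.1883]
orientation: [-0.001, 0.983, 0.182, -0.001]
wrist_force: [0.7, -0.3, -0.3]
finger_gap: 0.0549
w 0.93 [344.7, 196.6] [188. 183. 171.] knobtop 1001 [ 0.5597 -0.3879  0.0644] [0.024 0.024 0.009] [ 0.55925 -0.3883   0.0624 ]
w 0.87 [455.8, 116.7] [ 68. 178.  80.] knobtop 1233 [ 0.6426 -0.44    0.0642] [0.024 0.024 0.009] [ 0.6426  -0.4405   0.06245]
w 0.87 [312.6, 70.1] [65. 60. 56.] knobtop 1290 [ 0.6338 -0.3335  0.0644] [0.024 0.024 0.009] [ 0.63405 -0.3335   0.0627 ]
[246.2, 195.0] [0.577  0.1618 0.0949]
[364.7, 199.4] [ 0.593  -0.1472  0.095 ]
[307.5, 198.1] [0.5822 0.0038 0.0936]
clk 15.75 tcp [ 0.5365 -0.3705  0.1897] toolxy heading 21.2 tilt z [-5.e-04  6.e-04 -1.e+00]
delta cm [1.35 1.65 8.97] F [0.   0.94 0.46] gap 0.0548
```

View pics/w3.png

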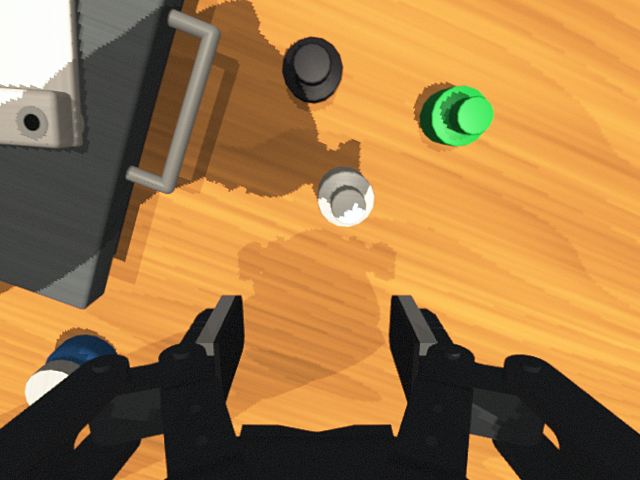

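The bright weight is at (345,197), black at (312,70), green at (457,117). The wrist and top estimates differ by about 7 mm, so I'll move closer and measure again with the arm settled.

```bash
python3 -m inch '[[-1.5,1,3,0,0,0,5.5],[-1.5,1,3,0,0,0,5.5],[0,0,0,0,0,0,5.5],[0,0,0,0,0,0,5.5],[0,0,0,0,0,0,5.5]]'
python3 - <<'E'
from h import *
for i in range(2):
    st=get_state();p=vision.read_camera("wrist")
    for r in silhouettes(p,"weight"):
        v,u=np.nonzero(r["mask"]);P=bydepth(p,np.c_[u,v],st);k=P[(P[:,2]>.058)&(P[:,2]<.07)]
        print("w",round(r["confidence"],2),r["location"],p["pixels"][r["mask"]].mean(0).round(),len(k),k.mean(0).round(4),((k.max(0)+k.min(0))/2).round(4))
    print(st["tcp_pos"].round(4))
cv2.imwrite("pics/w4.png",p["pixels"][:,:,::-1])
E
```

```text
clock: 16.25
tcp_pos: [0.5168, -0.4012, 0.1316]
orientation: [0.001, 0.983, 0.184, 0.001]
wrist_force: [0.4, 0.9, 0.1]
finger_gap: 0.0546
w 0.84 [278.6, 20.9] [44. 42. 40.] 508 [ 0.6255 -0.3369  0.0634] [ 0.6272 -0.3354  0.0623]
w 0.78 [319.8, 170.1] [175. 169. 156.] 1655 [ 0.5595 -0.388   0.0644] [ 0.5593 -0.3882  0.0623]
w 0.58 [457.1, 65.9] [ 60. 172.  75.] 2148 [ 0.642  -0.44    0.0642] [ 0.6425 -0.441   0.0624]
[ 0.5168 -0.4012  0.1316]
w 0.91 [319.0, 168.4] [174. 168. 155.] 1662 [ 0.5595 -0.388   0.0645] [ 0.5592 -0.3882  0.0625]
w 0.85 [278.7, 22.4] [46. 42. 40.] 512 [ 0.6256 -0.337   0.0635] [ 0.6273 -0.3353  0.0622]
w 0.77 [457.5, 68.4] [ 59. 172.  75.] 2142 [ 0.642  -0.44    0.0642] [ 0.6426 -0.4408  0.0625]
[ 0.5169 -0.4016  0.1318]
```

View pics/w4.png

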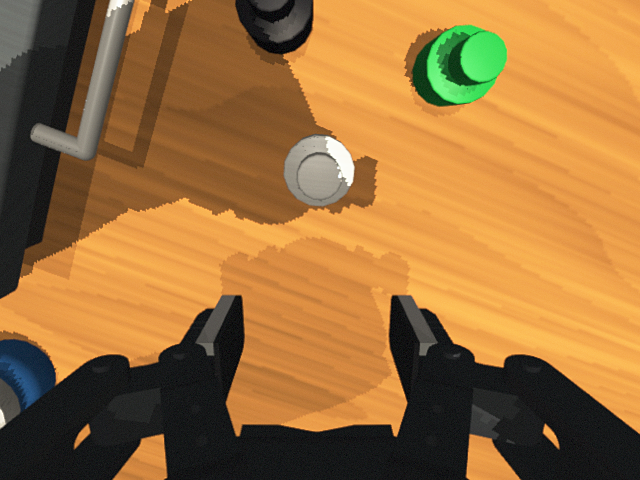

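```bash
python3 go.py 0.5592 -0.3878 0.038
```

```text
clk 16.45 tcp [ 0.5165 -0.4017  0.1313] toolxy heading 21.2 tilt z [ 0.0017 -0.0016 -1.    ]
delta cm [4.48 0.23 9.33] F [ 0.73 -0.19 -0.06] gap 0.0551
```

```bash
python3 -m inch '[[1.5,0.1,1,0,0,0,5.5],[1.5,0.1,1,0,0,0,5.5],[1.5,0,0,0,0,0,5.5],[0,0,3,0,0,0,5.5],[0,0,0,0,0,0,5.5]]'; python3 go.py 0.5592 -0.3878 0.038
```

```text
clock: 16.95
tcp_pos: [0.5575, -0.3846, 0.0753]
orientation: [-0.003, 0.983, 0.184, -0.002]
wrist_force: [0.4, 1.3, -0.3]
finger_gap: 0.055
clk 16.95 tcp [ 0.5575 -0.3846  0.0753] toolxy heading 21.2 tilt z [-0.0054  0.0048 -1.    ]
delta cm [0.05 0.39 3.73] F [ 0.4   1.27 -0.33] gap 0.055
```

```bash
python3 -m inch '[[0,0.1,1.5,0,0,0,5.5],[0,0,1.2,0,0,0,5.5],[0,0,0.6,0,0,0,5.5],[0,0,0,0,0,0,5.5],[0,0,0,0,0,0,5.5]]'; python3 go.py 0.5592 -0.3878 0.038
python3 - <<'E'
from h import *
p=vision.read_camera("wrist");cv2.imwrite("pics/w5.png",p["pixels"][:,:,::-1])
E
```

```text
clock: 17.45
tcp_pos: [0.5585, -0.3886, 0.0471]
orientation: [0.0, 0.983, 0.183, 0.0]
wrist_force: [-0.3, 0.1, 0.5]
finger_gap: 0.0549
clk 17.45 tcp [ 0.5585 -0.3886  0.0471] toolxy heading 21.1 tilt z [ 2.e-04 -3.e-04 -1.e+00]
delta cm [ 0.1  -0.05  0.91] F [-0.34  0.14  0.54] gap 0.0549
```

View pics/w5.png

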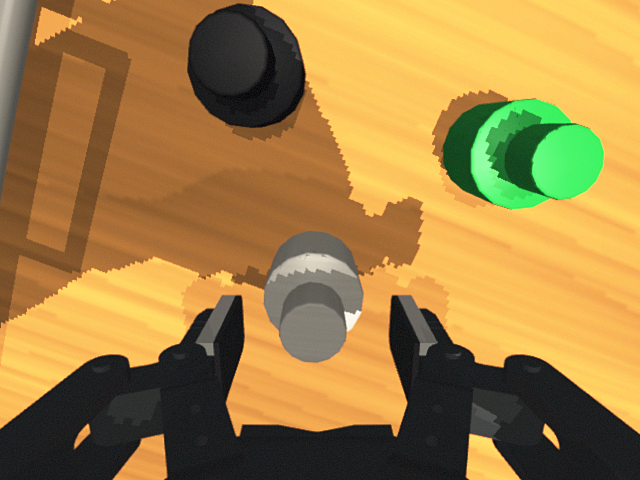

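The knob sits midway between the pads: column 313, pad midpoint 316. Next I'll go down 9 mm and close.

```bash
python3 -m inch '[[0.1,0,0.5,0,0,0,5.5],[0,0,0.4,0,0,0,5.5],[0,0,0,0,0,0,5.5],[0,0,0,0,0,0,2],[0,0,0,0,0,0,1.5]]' 30
python3 -m inch '[[0,0,0,0,0,0,1.5],[0,0,0,0,0,0,1.5],[0,0,0,0,0,0,1.5]]'
```

```text
clock: 18.0
tcp_pos: [0.5595, -0.388, 0.0379]
orientation: [0.0, 0.983, 0.183, 0.0]
wrist_force: [0.3, -0.4, 0.3]
finger_gap: 0.0268
clock: 18.3
tcp_pos: [0.5594, -0.3878, 0.038]
orientation: [-0.0, 0.983, 0.183, 0.0]
wrist_force: [0.2, 1.3, 0.8]
finger_gap: 0.0228
```

```bash
python3 -m inch '[[0,0,-0.5,0,0,0,1.5],[0,0,-1,0,0,0,1.5],[0,0,-1.5,0,0,0,1.5],[0,0,-1.5,0,0,0,1.5],[0,0,0,0,0,0,1.5]]'
python3 - <<'E'
from h import *
p=vision.read_camera("wrist");cv2.imwrite("pics/w6.png",p["pixels"][:,:,::-1]);print(get_state()["wrist_force"])
p=vision.read_camera("side");cv2.imwrite("pics/s6.png",cv2.resize(p["pixels"][200:440,260:580],(800,600))[:,:,::-1])
E
```

```text
clock: 18.8
tcp_pos: [0.5608, -0.3892, 0.0857]
orientation: [0.002, 0.983, 0.183, 0.001]
wrist_force: [0.8, -0.6, -4.6]
finger_gap: 0.0227
[ 0.07784803  0.06017298 -5.00727503]
```

View pics/w6.png

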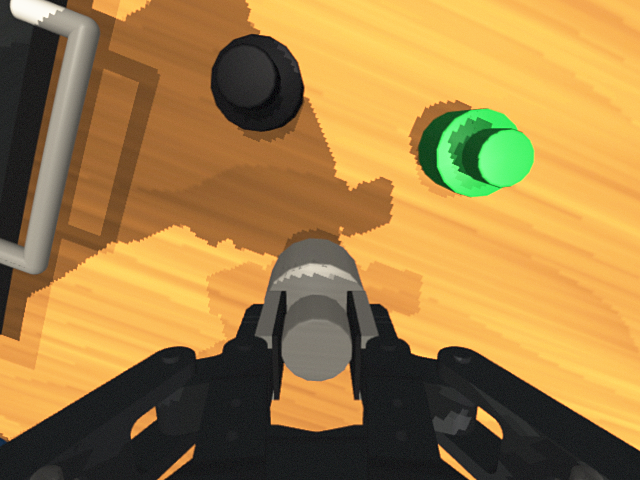

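View pics/s6.png

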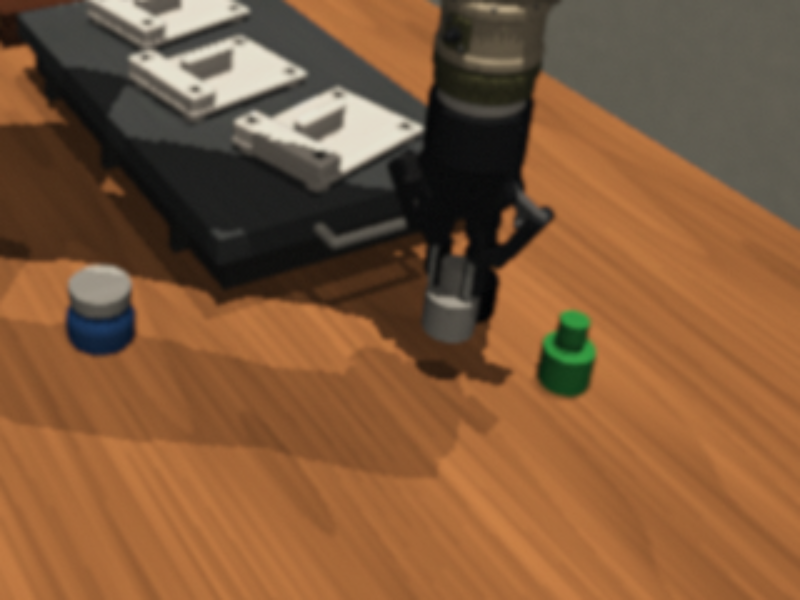

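The weight is held upright, and the wrist reads about 4.6 to 5 N, which matches 0.45 kg. I'll raise it clear of the ribs and carry it to cover A's raised corner.

```bash
python3 -m inch '[[0,0,-2.5,0,0,0,1.5],[0,0,-4,0,0,0,1.5],[0,0,-4,0,0,0,1.5],[0,0,-2,0,0,0,1.5],[0,0,0,0,0,0,1.5]]'; python3 go.py 0.6265 0.2111 0.2
```

```text
clock: 19.4
tcp_pos: [0.5607, -0.3891, 0.211]
orientation: [0.002, 0.983, 0.183, 0.002]
wrist_force: [0.4, -0.6, -3.5]
finger_gap: 0.0227
clk 19.4 tcp [ 0.5607 -0.3891  0.211 ] toolxy heading 21.1 tilt z [ 0.0044 -0.004  -1.    ]
delta cm [ 27.77 -53.62   0.89] F [ 0.37 -0.57 -3.53] gap 0.0227
```

```bash
python3 -m inch '[[0.8,-1.5,0,0,0,0,1.5],[1.4,-2.7,0,0,0,0,1.5],[1.4,-2.7,0,0,0,0,1.5],[1.4,-2.7,0,0,0,0,1.5],[1.4,-2.7,0,0,0,0,1.5]]'
python3 -m inch '[[1.4,-2.7,0,0,0,0,1.5],[1.4,-2.7,0,0,0,0,1.5],[1.4,-2.7,0,0,0,0,1.5],[1.4,-2.7,0,0,0,0,1.5],[1.4,-2.7,0,0,0,0,1.5]]'
python3 -m inch '[[1.4,-2.7,0,0,0,0,1.5],[1.4,-2.7,0,0,0,0,1.5],[1.4,-2.7,0,0,0,0,1.5],[1.4,-2.7,0,0,0,0,1.5],[1.4,-2.7,0,0,0,0,1.5]]'
python3 go.py 0.6265 0.2111 0.2
```

```text
clock: 19.9
tcp_pos: [0.5733, -0.2474, 0.2044]
orientation: [-0.002, 0.983, 0.183, -0.002]
wrist_force: [-0.3, -0.9, -4.9]
finger_gap: 0.0229
clock: 20.4
tcp_pos: [0.5896, -0.0965, 0.2046]
orientation: [-0.001, 0.983, 0.184, -0.002]
wrist_force: [-0.5, -1.0, -4.3]
finger_gap: 0.0229
clock: 20.9
tcp_pos: [0.606, 0.0542, 0.2046]
orientation: [-0.001, 0.983, 0.184, -0.003]
wrist_force: [0.5, -0.5, -3.7]
finger_gap: 0.023
clk 20.9 tcp [0.606  0.0542 0.2046] toolxy heading 21.2 tilt z [-5.2e-03  4.0e-04 -1.0e+00]
delta cm [  7.58 -13.89   0.45] F [ 0.48 -0.49 -3.73] gap 0.023
```

```bash
python3 -m inch '[[1,-2.7,0,0,0,0,1.5],[1,-2.7,0,0,0,0,1.5],[1,-2.7,0,0,0,0,1.5],[0,0,0,0,0,0,1.5],[0,0,0,0,0,0,1.5]]'
python3 - <<'E'
from h import *
st=get_state();p=vision.read_camera("wrist")
np.savez("w7.npz",**{k:p[k] for k in["pixels","depth","mtx","k1","tool_from_camera"]},tcp_pos=st["tcp_pos"],orientation=st["orientation"])
print(proj(p,[[.6303,.2171,.093],[.6474,.1349,.093]],st))
cv2.imwrite("pics/w7.png",p["pixels"][:,:,::-1])
E
python3 go.py 0.6265 0.2111 0.2
```

```text
clock: 21.4
tcp_pos: [0.605, 0.1396, 0.2051]
orientation: [-0.0, 0.983, 0.184, -0.002]
wrist_force: [0.0, -1.1, -4.6]
finger_gap: 0.0227
[[212.82118976 155.12656541]
 [346.19578917 177.64300115]]
clk 21.45 tcp [0.6053 0.1388 0.2055] toolxy heading 21.2 tilt z [-3.8e-03 -8.0e-04 -1.0e+00]
delta cm [ 4.59 -5.98  0.54] F [ 0.13  0.14 -3.83] gap 0.0229
```

View pics/w7.png

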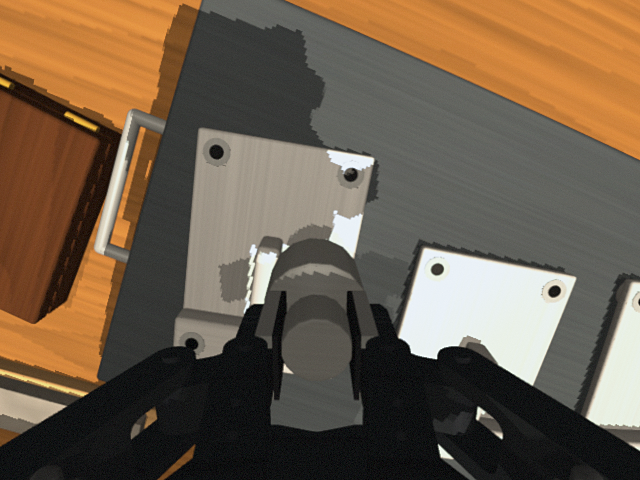

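The holes show at (216,152) and (350,174), within about 2 mm of where I expected them. I'll move over the corner and lower.

```bash
python3 -m inch '[[1.6,-2,0.5,0,0,0,1.5],[1.6,-2,0.5,0,0,0,1.5],[1.4,-2,1,0,0,0,1.5],[0,0,1.5,0,0,0,1.5],[0,0,0,0,0,0,1.5]]';python3 -m inch '[[0,0,1,0,0,0,1.5],[0,0,0,0,0,0,1.5]]';python3 go.py 0.628 0.211 0.131
```

```text
clock: 21.95
tcp_pos: [0.6263, 0.2103, 0.1692]
orientation: [0.0, 0.983, 0.183, -0.003]
wrist_force: [-0.1, -0.7, -4.8]
finger_gap: 0.023
clock: 22.15
tcp_pos: [0.6275, 0.2099, 0.1614]
orientation: [0.0, 0.983, 0.183, -0.001]
wrist_force: [0.3, -0.5, -4.7]
finger_gap: 0.0226
clk 22.15 tcp [0.6275 0.2099 0.1614] toolxy heading 21.0 tilt z [-2.1e-03 -7.0e-04 -1.0e+00]
delta cm [ 0.09 -0.08  3.04] F [ 0.3  -0.53 -4.74] gap 0.0226
```

```bash
python3 -m inch '[[0.1,-0.1,1,0,0,0,1.5],[0,0,1,0,0,0,1.5],[0,0,0.5,0,0,0,1.5],[0,0,0,0,0,0,1.5],[0,0,0,0,0,0,1.5]]';python3 -m inch '[[0,0,0.1,0,0,0,1.5],[0,0,0.1,0,0,0,1.5],[0,0,0.1,0,0,0,1.5],[0,0,0,0,0,0,1.5]]'
```

```text
clock: 22.65
tcp_pos: [0.6286, 0.2123, 0.1377]
orientation: [0.0, 0.983, 0.183, -0.0]
wrist_force: [-0.0, -0.7, -4.8]
finger_gap: 0.0229
clock: 23.05
tcp_pos: [0.6287, 0.2124, 0.1347]
orientation: [0.0, 0.983, 0.183, 0.0]
wrist_force: [0.4, -0.2, -5.3]
finger_gap: 0.0226
```

```bash
python3 -m inch '[[0,0,0.1,0,0,0,1.5],[0,0,0.1,0,0,0,1.5],[0,0,0.1,0,0,0,1.5],[0,0,0,0,0,0,1.5]]';python3 -m inch '[[0,0,0.1,0,0,0,1.5],[0,0,0,0,0,0,1.5]]';python3 -m inch '[[0,0,0.1,0,0,0,1.5],[0,0,0,0,0,0,1.5]]'
```

```text
clock: 23.45
tcp_pos: [0.6285, 0.2124, 0.1315]
orientation: [0.0, 0.983, 0.183, -0.0]
wrist_force: [-0.1, -0.1, -5.0]
finger_gap: 0.0228
clock: 23.65
tcp_pos: [0.6288, 0.2124, 0.131]
orientation: [-0.0, 0.983, 0.183, 0.0]
wrist_force: [0.1, 0.3, -3.0]
finger_gap: 0.0227
clock: 23.85
tcp_pos: [0.629, 0.2126, 0.1302]
orientation: [-0.0, 0.983, 0.183, 0.0]
wrist_force: [-0.3, 0.4, -0.6]
finger_gap: 0.0225
```

```bash
python3 -m inch '[[0,0,0.05,0,0,0,1.5],[0,0,0.05,0,0,0,1.5],[0,0,0,0,0,0,1.5]]';python3 -m inch '[[0,0,0.05,0,0,0,1.5],[0,0,0,0,0,0,1.5]]'
```

```text
clock: 24.15
tcp_pos: [0.629, 0.2128, 0.1293]
orientation: [-0.0, 0.983, 0.183, 0.001]
wrist_force: [-0.3, 3.0, 0.8]
finger_gap: 0.0226
clock: 24.35
tcp_pos: [0.6292, 0.2128, 0.1291]
orientation: [-0.0, 0.983, 0.183, 0.001]
wrist_force: [-0.6, 1.9, 3.8]
finger_gap: 0.0226
```

The cover has rocked down fully under the weight. I'll ease off slightly and release.

```bash
python3 -m inch '[[0,0,-0.05,0,0,0,1.5],[0,0,0,0,0,0,2.6],[0,0,0,0,0,0,3],[0,0,0,0,0,0,4],[0,0,0,0,0,0,5.5]]' 20;python3 -m inch '[[0,0,0,0,0,0,5.5],[0,0,0,0,0,0,5.5]]'
python3 - <<'E'
from h import *
p=vision.read_camera("wrist");cv2.imwrite("pics/w8.png",p["pixels"][:,:,::-1])
E
```

```text
clock: 24.85
tcp_pos: [0.6285, 0.2118, 0.1283]
orientation: [0.0, 0.983, 0.183, -0.0]
wrist_force: [-0.5, -0.2, 0.2]
finger_gap: 0.053
clock: 25.05
tcp_pos: [0.6287, 0.2122, 0.1286]
orientation: [0.0, 0.983, 0.183, -0.0]
wrist_force: [0.8, 0.7, -0.0]
finger_gap: 0.0552
```

View pics/w8.png

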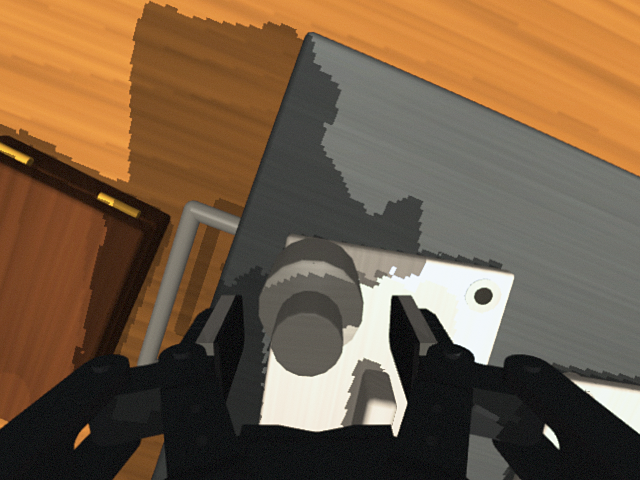

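Released. The weight stands on the corner with the fingers clear of the knob at (308,330). I'll go straight up, then back off and check.

```bash
python3 -m inch '[[0,-0.1,-1,0,0,0,5.5],[0,0,-2,0,0,0,5.5],[0,0,-3,0,0,0,5.5],[0,0,-3,0,0,0,5.5],[0,0,-1,0,0,0,5.5]]';python3 -m inch '[[-4,0,0,0,0,0,5.5],[-4,0,0,0,0,0,5.5],[0,0,0,0,0,0,5.5],[0,0,0,0,0,0,5.5]]'
python3 - <<'E'
from h import *
st=get_state();p=vision.read_camera("wrist");cv2.imwrite("pics/w9.png",p["pixels"][:,:,::-1])
for r in silhouettes(p,"weight")[:3]:
    v,u=np.nonzero(r["mask"]);P=bydepth(p,np.c_[u,v],st);k=P[P[:,2]>P[:,2].max()-.009]
    print("w",round(r["confidence"],2),r["location"],k.mean(0).round(4),P[:,2].max())
    n=P[P[:,2]>np.percentile(P[:,2],60)-.002]
for r in silhouettes(p,"cover_1")[:3]:
    v,u=np.nonzero(r["mask"]);P=bydepth(p,np.c_[u,v],st);k=P[(P[:,2]>.086)&(P[:,2]<.1)]
    A=np.c_[k[:,:2],np.ones(len(k))];c=np.linalg.lstsq(A,k[:,2],rcond=None)[0]
    for _ in range(5):
        e=np.abs(k[:,2]-A@c)<.0025;c=np.linalg.lstsq(A[e],k[e,2],rcond=None)[0]
    print("cover",round(r["confidence"],2),r["location"],"slope xy",c[:2].round(4),e.sum(),len(k),"tilt",np.hypot(*c[:2]).round(4))
t=vision.read_camera("top")
m=np.zeros(1)
cv2.imwrite("pics/t9.png",t["pixels"][:,:,::-1])
for lab in ["cover_1","oilstone","weight"]:
  for r in silhouettes(t,lab): 
    v,u=np.nonzero(r["mask"]);print(lab,r["location"],np.median(bydepth(t,np.c_[u,v]),0).round(4))
cv2.imwrite("pics/s9.png",vision.read_camera("side")["pixels"][:,:,::-1])
print(get_state()["clock"],get_state()["wrist_force"])
E
```

```text
clock: 25.6
tcp_pos: [0.6298, 0.2137, 0.2334]
orientation: [-0.0, 0.983, 0.183, 0.003]
wrist_force: [0.1, 1.0, 0.6]
finger_gap: 0.0549
clock: 26.0
tcp_pos: [0.5529, 0.1843, 0.229]
orientation: [0.0, 0.983, 0.183, 0.0]
wrist_force: [0.4, -0.5, 0.6]
finger_gap: 0.0548
w 0.93 [312.3, 105.8] [0.6191 0.209  0.3722] 0.37215666510970835
w 0.65 [88.1, 151.2] [0.6191 0.209  0.3722] 0.37215666510970835
cover 0.64 [637.6, 386.2] slope xy [-0.2841  0.2159] 141 219 tilt 0.3568
cover 0.64 [546.7, 284.5] slope xy [ 0.0006 -0.0016] 18889 19673 tilt 0.0017
cover 0.61 [362.3, 203.5] slope xy [-0.0162 -0.0404] 22624 22779 tilt 0.0435
cover_1 [253.3, 198.6] [0.5699 0.1434 0.0969]
cover_1 [365.2, 197.8] [ 0.5916 -0.1462  0.095 ]
cover_1 [305.0, 208.0] [0.5559 0.005  0.0948]
oilstone [160.9, 297.8] [0.3042 0.3828 0.0145]
weight [464.7, 197.3] [ 0.635  -0.4332  0.0361]
weight [425.2, 196.3] [ 0.6253 -0.324   0.037 ]
26.4 [-0.43919984 -0.61779402 -1.14244247]
```

View pics/w9.png

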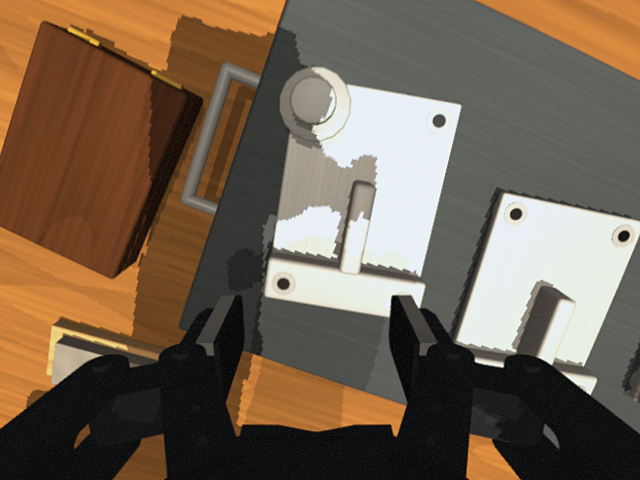

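View pics/t9.png

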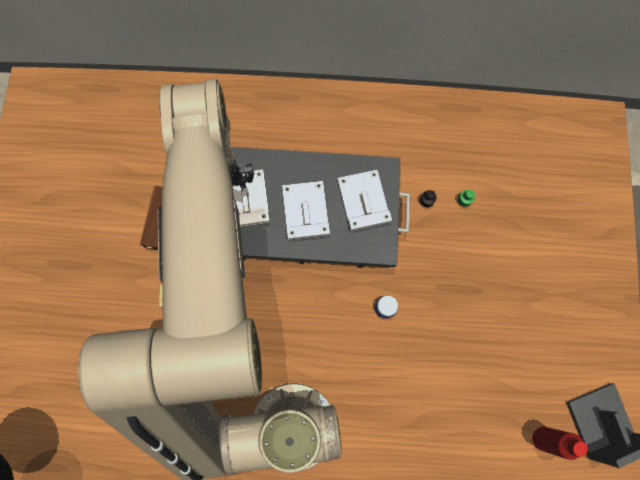

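The wrist view shows the weight standing at (314,98) on the far-left corner with cover A tilted about 0.0435 rad. The top view shows the other covers, the tin and the look-alikes where they were. One last quick look at the weight's height and steadiness, then I'll hand in.

Run:
```python
from h import *
from workcell import workorder
for i in range(2):
    st=get_state();p=vision.read_camera("wrist")
    r=silhouettes(p,"weight")[0];v,u=np.nonzero(r["mask"]);P=bydepth(p,np.c_[u,v],st);P=P[(P[:,2]>.08)&(P[:,2]<.17)]
    k=P[P[:,2]>np.percentile(P[:,2],80)-.008];k=k[np.abs(k[:,2]-np.median(k[:,2]))<.004]
    A=np.c_[k[:,:2],np.ones(len(k))];c=np.linalg.lstsq(A,k[:,2],rcond=None)[0]
    print(r["location"],"knob",np.median(k,0).round(4),"slope",c[:2].round(3),len(k))
print(workorder.hand_in(), get_state()["clock"])
```

```text
[312.1, 106.9] knob [0.6294 0.2145 0.155 ] slope [-0.015 -0.04 ] 1744
[311.7, 106.5] knob [0.6293 0.2146 0.155 ] slope [-0.014 -0.033] 1746
the job is handed in; nothing more can be done
the job is handed in; nothing more can be done
```

I found the warped cover, stood the steel weight on its raised corner, and handed the job in at about 26.5 s; no verdict was reported.

**Finding the warped cover:** I pressed all six plain-end corners with closed fingertips.
- Five corners held firm at about 5 N, with the height steady at 93.1 mm.
- The left plain-end corner of the cover on the left, seen from the robot, sank 2.5 mm at 2–3 N. I held it down for over half a second, at up to 7.7 N.

**Placing the weight:** I picked up the bright steel weight and left the black and green look-alikes alone. I lowered it onto that corner until the cover bottomed out, released it and backed the arm off.

**Last checks:**
- **Cover:** it is tilted about 0.043 rad, down toward that corner.
- **Weight:** it is upright to about 0.04 rad and did not move between two pictures. The knob top is at 155 mm, which puts the base at about 91 mm.
- **Other covers and the tin:** the other two covers measured where they started. The tin was in view and never touched, but I had no starting position for it to compare against.

**What disagreed or could not be fully checked:**
- The wrist and top cameras put the weight about 7 mm apart before the grasp. I went by the wrist camera and the grasp was centred.
- In the last top picture the arm hid most of the oilstone and part of the warped cover, so their final positions there are unreliable. The arm never came near the oilstone.
- Some other network reports in the last pictures were spurious and I ignored them.

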